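Clamp the single and take up the record brush

ROBOT

A 6-joint arm with a two-finger parallel gripper is mounted at the origin on the work surface. World frame = base frame: x ahead of the robot, y to its left, z up, the work surface at z = 0. Lengths are in m, angles in degrees, forces in N, time in s.
With the tool pointing down it reaches from about 0.35 to 0.875 m from the base axis. Payload 4.2 kg.
Tool frame: the origin (TCP) lies at the very end of the fingers, on their centre line; the grasp point (between the pads) lies 19 mm behind it; z points along the fingers, y is the direction in which the jaws open and shut (so a half turn about z gives the same grasp; the last joint's range is limited). The gripper opens to 87 mm and grips with 3 to 60 N. Pads are 19 mm wide; open, the fingers measure 117 mm over their backs; the gripper's body (75 mm by 190 mm) begins 51 mm behind the grasp point.
Start: joints at [-56.746, 22.042, 0.453, 0, -68.411, -14.817], TCP at [0.198, -0.593, 0.223] pointing down, gripper open.
Joint ranges: [-179.83, 179.83], [-69.29, 118.12], [-61.27, 80.66], [-181.25, 117.63], [-171.15, -9.14], [-177.46, 177.46]. Speed limits (degrees/s): [159.86, 159.86, 180, 180, 180, 180].

INTERFACE

Orientations are given as a 3x3 rotation matrix whose columns are the frame's x, y, z axes.
In Python, from station import r, imaging gives the robot as it stands. The module is installed in compiled form; this text tells all that it offers.
- The arm moves only by the tool move_arm, never from a script. Its argument "motion" is one flat list of numbers, 7 for each row, row after row: the shift along the tool's x, y, z in units of 40 mm (1.0 is 40 mm), then the turn, a rotation vector about the tool's x, y, z in units of 5 degrees (1.0 is 5 degrees), then the gripper's target within -1 to 1 (shut at 1, half-way at 0, fully open at -1). In form: [dx, dy, dz, wx, wy, wz, gripper, dx, dy, dz, wx, wy, wz, gripper, ...]. A call has 1 to 20 rows; each row is the pose to reach, as a shift and turn from the pose measured when the call began, along the tool's axes at that moment; what a row does not reach only later rows make up. A row lasts 1/12 s, in which the tool goes at most 41.7 mm and 7.16 degrees, less where a joint would pass 70% of its speed; a pose out of reach is approached as far as the arm can. A call with a gripper value outside its range is refused whole. The fingers move at their own pace and stop on an object; the grip force is fixed at half the most. Time passes only in rows, so rows that repeat a pose let the fingers close. It gives the time, the measured TCP pose, the force and the opening at its end, in the units of the state.
- r.sense(): the state, without advancing time (a new reading comes with each control period).
- imaging.capture(name): name is "side" or "top"; returns the picture (420x560x3 uint8, blue, green, red); there is no depth.
- imaging.camera_params(name): a dict with "intrinsics" (3x3 intrinsics, pixels), "world_from_camera" (4x4, takes a point from camera to world coordinates). Camera axes: x right, y down, z forward; pixel columns grow to the right and rows downward; lengths in m; the calibration is good to about 2 mm. A picture is of the moment at which its call begins. camera_params takes no time and is no camera call.
- r.finish_job(): hands the job in, once; it reports no verdict.
The state is a dict: "time_s": time; "joints": joint angles; "joint_velocities": joint speeds; "effort": joint torques, N m; "tcp_pos": TCP position; "ee_rot": TCP orientation; "wrist_force": force on the tool from outside, world axes, zero at the start; "moment": the same for the moment, N m; "gripper_width": opening from 0.0 (shut) to 1.0 (fully open).
Only numpy, scipy, OpenCV 4.12 (cv2) and the standard library are available. Lean on these libraries where they do the work, as an engineer would, in place of code of your own. Each camera call takes 0.05 s, during which the arm holds its last target.

TASK

Get the used single ready for cleaning: first slide the metal clamp collar over the machine's spindle, lowering it without dropping it until it lies flat on the record, and let go of it. Then draw the wooden brush out of its slanted holder, turn it level with its bristles down, and hold it raised a few centimetres over the record's grooves, beside the collar, touching nothing else. Finish still holding the brush there; leave everything else on the table where it is.

Things in the scene. Friction and masses are not known exactly. Their poses are not given: they have to be found in the camera images.
- collar_center (a point): Centre (half-way up) of the clamp collar: a loose plain aluminium ring standing on the table, 50 mm outside diameter, 17 mm bore right through, 40 mm high, about 0.25 kg; z is the bore's axis. It starts on one side of the machine, the brush holder on the other; which side varies.
- record (a point): Centre of the record's upper face, on the spindle's axis, z up, 78 mm above the table. The black record is 175 mm across with a pale label 90 mm across; the grooves lie 45 to 87 mm off the spindle axis. Nothing on it turns. The seated collar's centre lies 20 mm above this point.
- spindle_tip (a point): Top of the upright steel spindle, 55 mm above the record; 12 mm in diameter, its uppermost 8 mm tapering to 4 mm.
- brush_grip (a point): Where to grip the loose wooden brush (0.07 kg), mid-handle. x runs from handle to head, y across, z out of its back (bristles face -z). Handle x -60 to 50 mm, 22 mm wide (y), 16 thick; head x 50 to 120, 36 wide, z -8 to 6; stiff black bristle block under the head x 53 to 117, 28 wide, down to z -18. Centre of mass at x = about 60 mm.
- brush_pad (a point): Middle of the bristles' lower face: at x = 85, z = -18 mm in the brush_grip axes, and with the same axes. At the start the head is down in the holder: brush x points 45 degrees below level, roughly away from the robot (within 30 degrees), y is level, and brush_grip is about 127 mm above the table.
- holder_mouth (a point): Middle of the mouth of the holder's pocket, which slants 45 degrees, open up and towards the robot. Axes as the holder's. The pocket is 42 mm wide, 32 high and 58 deep, walls 5 mm, with 6 to 8 mm of play: the brush comes out along the slant (its own -x), by 60 mm or more.
- holder: The fixed grey plastic brush holder, base plate 150 x 85 x 14 mm; origin on the table under its middle; x is level, in the direction in which the pocket runs down.
- machine: The fixed grey cleaning machine, 230 x 220 mm and 60 mm high, with an aluminium platter that carries the record; origin on the table under the spindle.
- adaptor: Bystander: small solid aluminium single adaptor, a low cone 38 mm across, 12 mm high, no hole; origin under its centre.
- cassette: Bystander: grey tape cassette lying flat, 64 x 100 x 12 mm; origin under its centre.
- cd_stack: Bystander: pile of four disc cases, 125 x 142 mm, 40 mm high; origin under its centre.
- disc_pair: Bystander: pile of two disc cases, 125 x 142 mm, 20 mm high; origin under its centre.
- bottle: Bystander: closed white bottle, 52 mm across, 130 mm high; origin under its centre.
- pen_pot: Bystander: empty white pot, 72 mm across, 90 mm high; origin under its centre.
- screwdriver: Bystander: screwdriver lying on the table, 160 mm long; origin under its middle.
Not all that is in view belongs to the job. Of the things shaped like the part that bears brush_grip, the wooden one is meant. Of the things shaped like the part that bears collar_center, the aluminium one is meant.

How it is judged (in metres and radians):
On the way, in this order (a step that is already met when the one before it is completed fails the run):
1. the collar lies fully down over the spindle, flat on the record, and is let go (horizontal distance between collar_center and record below 0.006 m and z of collar_center in the frame of record below 0.024 m and angle between collar_center's own z axis and vertical below 0.1 rad and contact force between the fingers and collar below 0.1 N), for 0.2 s.
2. the brush is drawn clear of its holder and held (distance between brush_pad and holder_mouth above 0.045 m and z of brush_pad in the frame of holder_mouth above 0.005 m and contact force between brush and holder below 0.1 N and contact force between the fingers and brush above 1 N), for 0.1 s.
At the end, for the whole second after the job is handed in: Collar on the spindle flat on the record (6 mm off-axis, 4 mm up, 0.1 rad at most), untouched by the robot; brush held still in the fingers, level within 0.3 rad, bristles down, their middle 15-130 mm above the record and 40-92 mm off the axis, touching no machine, collar or holder (all of step 1 and contact force between the arm and collar below 0.1 N and angle between brush_grip's own z axis and vertical below 0.3 rad and z of brush_pad in the frame of record between 0.015 and 0.13 m and horizontal distance between brush_pad and record between 0.04 and 0.092 m and contact force between the fingers and brush above 1 N and linear speed of brush below 0.03 m/s and contact force between brush and machine below 0.05 N and contact force between brush and collar below 0.05 N and contact force between brush and holder below 0.05 N); the arm keeps its last pose, push and grip.
It fails at once if the collar is dropped down the spindle (over 0.5 m/s) (horizontal distance between collar_center and record below 0.015 m and z of collar_center in the frame of record below 0.065 m and linear speed of collar above 0.5 m/s).
It fails at once if a bystander is moved more than 30 mm (distance of any of adaptor, cassette, cd_stack, disc_pair, bottle, pen_pot, screwdriver from where it was at the start of the episode above 0.03 m).
It also fails if it takes over 61 s, if anything falls off the work surface, if the arm or the gripper's body presses on something with over 40 N, if the wrist force passes 120 N, or if a joint passes its speed limit or range.

## Working session

There is one attempt and no reset: what is moved stays moved. The work goes in short steps, Python scripts to look and compute and a tool call to move; the robot and the scene stay as the last step left them, time stands still between calls to the robot, and variables do not carry over. Pictures are saved under pics/ and viewed, and the job is handed in when it is done.

Besides the shell and the picture viewer there is one more tool, called after ">>>" as a command line: name --argument value ..., lists and objects as JSON in quotes. move_arm: Moves the arm, as the interface text tells. Its arguments: {"type":"object","properties":{"motion":{"type":"array","items":{"type":"number"}}},"required":["motion"]}

```bash
mkdir -p pics; python3 - <<'E'
from station import r, imaging
import cv2,numpy as np
for n in ("side","top"):
    im=imaging.capture(n); cv2.imwrite(f"pics/{n}0.png",im)
    p=imaging.camera_params(n); print(n,np.round(p["intrinsics"],1).tolist(),np.round(p["world_from_camera"],3).tolist())
s=r.sense();print(s["time_s"],s["tcp_pos"],np.round(s["ee_rot"],3).tolist(),s["gripper_width"])
E
```

```text
side [[538.0, 0.0, 276.5], [0.0, 538.0, 208.0], [0.0, 0.0, 1.0]] [[0.946, -0.175, 0.272, 0.081], [-0.323, -0.548, 0.772, -1.271], [0.014, -0.818, -0.575, 1.03], [0.0, 0.0, 0.0, 1.0]]
top [[493.0, 0.0, 283.0], [0.0, 493.0, 206.8], [0.0, 0.0, 1.0]] [[0.022, -0.991, 0.132, 0.317], [-1.0, -0.022, 0.002, -0.028], [0.001, -0.132, -0.991, 1.567], [0.0, 0.0, 0.0, 1.0]]
0.1 [ 0.19754288 -0.59240394  0.22158154] [[-0.949, -0.316, -0.001], [-0.316, 0.949, 0.002], [0.0, 0.002, -1.0]] 1.0031387713298887
```

View pics/side0.png

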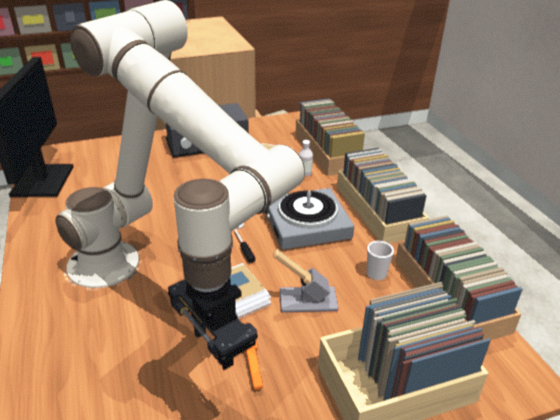

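View pics/top0.png

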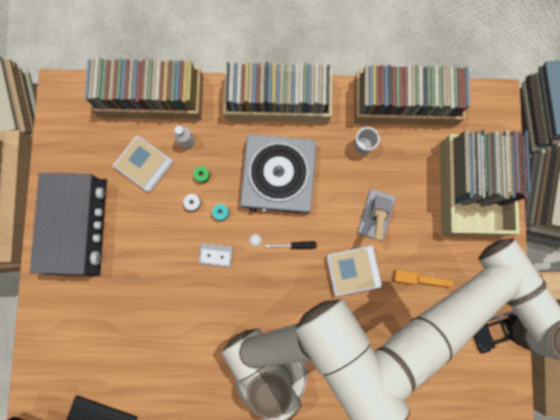

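In the top view, the ring-shaped candidates are green (200,174), grey or white (192,203) and teal (220,212). The adaptor cone is at (255,240). The brush-shaped ones are the wooden brush in the holder (380,215) and an orange one lying at (423,279). I choose the grey ring and the holder brush, and check both in close crops.

```bash
python3 - <<'E'
import cv2,numpy as np
t=cv2.imread("pics/top0.png")
a=cv2.resize(t[150:260,165:275],(440,440),interpolation=cv2.INTER_CUBIC)
b=cv2.resize(t[170:260,335:425],(360,360),interpolation=cv2.INTER_CUBIC)
o=np.zeros((440,800,3),np.uint8);o[:,:440]=a;o[:360,440:]=b
cv2.imwrite("pics/crop0.png",o)
s=cv2.imread("pics/side0.png")
cv2.imwrite("pics/crop1.png",cv2.resize(s[135:320,230:420],(760,555)[0:2],interpolation=cv2.INTER_CUBIC))
m=cv2.resize(t[120:230,225:335],(550,550),interpolation=cv2.INTER_CUBIC);cv2.imwrite("pics/crop2.png",m)
E
```

```text
(no output)
```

View pics/crop0.png

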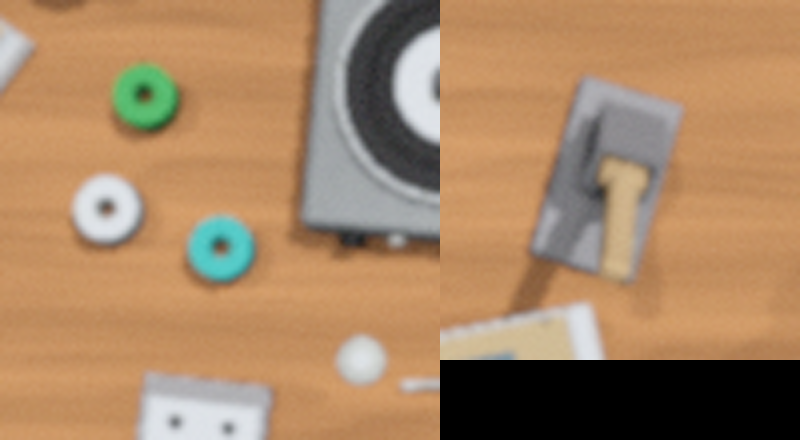

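View pics/crop1.png

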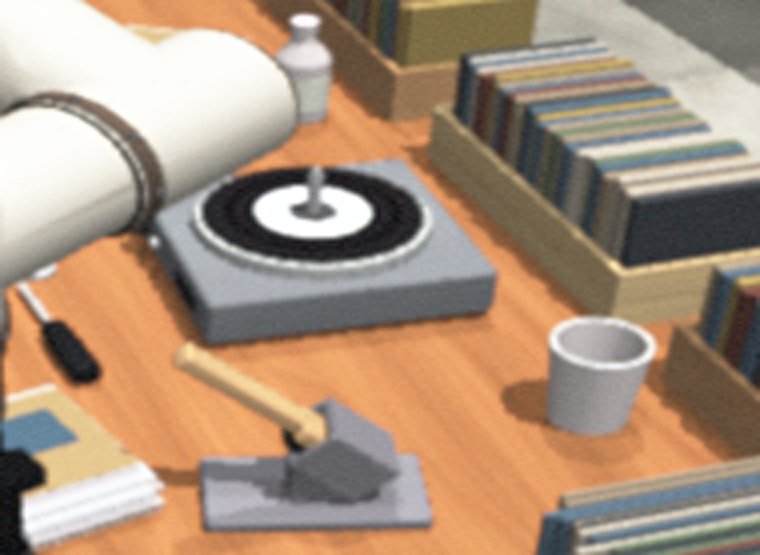

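View pics/crop2.png

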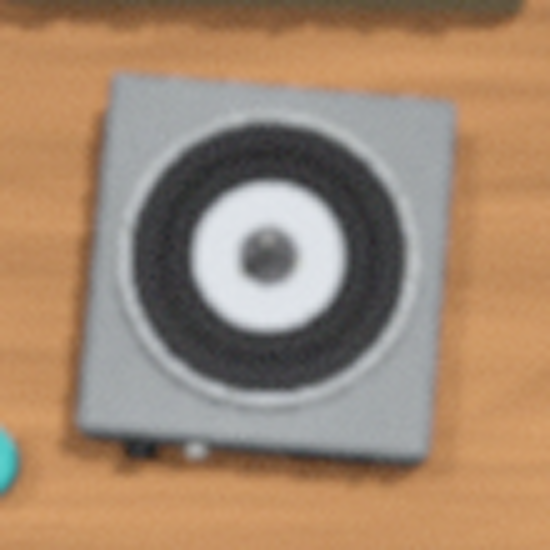

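The crops confirm it: the grey-white ring at (192,203) is the aluminium collar, and the wooden brush is in the holder at (380,215). Next I measure.

```bash
cat > h.py <<'E'
import numpy as np,cv2
from station import r,imaging
def ray(n,uv):
    p=imaging.camera_params(n);K=np.array(p["intrinsics"]);T=np.array(p["world_from_camera"])
    d=T[:3,:3]@np.linalg.solve(K,[uv[0],uv[1],1.]);return T[:3,3],d/np.linalg.norm(d)
def onz(n,uv,z):
    o,d=ray(n,uv);return o+d*(z-o[2])/d[2]
def proj(n,P):
    p=imaging.camera_params(n);K=np.array(p["intrinsics"]);T=np.linalg.inv(np.array(p["world_from_camera"]))
    c=T[:3,:3]@np.array(P)+T[:3,3];q=K@c;return q[:2]/q[2]
def cross(a,b):
    (o1,d1),(o2,d2)=ray("side",a),ray("top",b)
    t=np.linalg.lstsq(np.array([d1,-d2]).T,o2-o1,rcond=None)[0]
    p,q=o1+t[0]*d1,o2+t[1]*d2;return (p+q)/2,np.linalg.norm(p-q)
def pose_to_motion(P,R,s=None):
    from scipy.spatial.transform import Rotation as Ro
    s=s or r.sense();R0=np.array(s["ee_rot"])
    return R0.T@(np.array(P)-s["tcp_pos"])/.04, np.degrees(Ro.from_matrix(R0.T@R).as_rotvec())/5
E
python3 - <<'E'
from h import *
t=cv2.imread("pics/top0.png");hsv=cv2.cvtColor(t,cv2.COLOR_BGR2HSV)
def worldcircle(mask,z,off):
    cs,_=cv2.findContours(mask,cv2.RETR_EXTERNAL,cv2.CHAIN_APPROX_NONE)
    c=max(cs,key=cv2.contourArea)[:,0]+np.array(off)
    w=np.array([onz("top",p,z)[:2] for p in c],np.float32)
    (x,y),(a,b),_=cv2.fitEllipse(w*1000);print("ctr",x,y,"axes",a,b,len(c))
# collar
x0,y0=178,189;g=hsv[y0:218,x0:207];m=((g[...,2]>150)&(g[...,1]<70)).astype(np.uint8)*255
worldcircle(m,.040,(x0,y0)); 
x0,y0=250,145;g=hsv[y0:200,x0:310];v=g[...,2]
m=(v>150).astype(np.uint8)*255;m=cv2.morphologyEx(m,cv2.MORPH_OPEN,np.ones((2,2)));
n,l,st,ce=cv2.connectedComponentsWithStats(m);print(st,ce)
lab=l[172-y0,271-x0];print(lab);worldcircle((l==lab).astype(np.uint8)*255,.078,(x0,y0))
m=((v<90)).astype(np.uint8)*255;worldcircle(m,.078,(x0,y0))
# brush wood
x0,y0=335,170
for n in ("top","side"):
    im=cv2.imread(f"pics/{n}0.png");h=cv2.cvtColor(im,cv2.COLOR_BGR2HSV)
    for uv in ([(380,232),(382,215),(395,215)] if n=="top" else [(290,265),(305,277),(320,290)]): print(n,uv,h[uv[1],uv[0]])
E
```

```text
ctr 530.7261352539062 262.2581787109375 axes 50.5521125793457 53.27341842651367 47
[[   0    0   58   55 1794]
 [   0    0   24   55  415]
 [  35    0   25   55  460]
 [  15   12   30   30  631]] [[29.01170569 27.23801561]
 [ 5.77590361 26.33012048]
 [53.07391304 27.04565217]
 [29.30586371 26.73058637]]
3
ctr 623.6849365234375 -12.103201866149902 axes 90.79013061523438 91.09412384033203 83
ctr 625.9857177734375 -8.748004913330078 axes 161.57139587402344 162.26324462890625 148
top (380, 232) [ 18  84 204]
top (382, 215) [ 18  81 209]
top (395, 215) [ 14 135 182]
side (290, 265) [ 16 106 199]
side (305, 277) [ 16 108 199]
side (320, 290) [120   8 102]
```

```bash
python3 - <<'E'
from h import *
t=cv2.imread("pics/top0.png");hsv=cv2.cvtColor(t,cv2.COLOR_BGR2HSV)
print(hsv[193:214,181:204,2]);
x0,y0=242,137;g=hsv[y0:208,x0:316];v=g[...,2]
m=(v<95).astype(np.uint8)*255
cs,_=cv2.findContours(m,cv2.RETR_EXTERNAL,cv2.CHAIN_APPROX_NONE);c=max(cs,key=cv2.contourArea)[:,0]+[x0,y0]
w=np.array([onz("top",p,.078)[:2] for p in c],np.float32)*1000;print("rec",cv2.fitEllipse(w))
print(hsv[164:180,270:290,2])
print("tip proj",proj("top",[.6237,-.0121,.133]),proj("top",[.6237,-.0121,.078]))
print("side tip proj",proj("side",[.6237,-.0121,.133]),proj("side",[.6237,-.0121,.078]))
# wood
for n,(x0,x1,y0,y1),lo in (("top",(365,400,200,245),0),("side",(268,320,245,290),0)):
    h=cv2.cvtColor(cv2.imread(f"pics/{n}0.png"),cv2.COLOR_BGR2HSV)[y0:y1,x0:x1]
    if n=="top": m=((h[...,0]<25)&(h[...,1]<115)&(h[...,1]>45)&(h[...,2]>140))
    else: m=((h[...,0]>12)&(h[...,0]<25)&(h[...,1]<135)&(h[...,1]>60)&(h[...,2]>120))
    m=m.astype(np.uint8)*255
    k,l,st,ce=cv2.connectedComponentsWithStats(m);i=1+np.argmax(st[1:,4]);print(n,st[i]+[x0,y0,0,0,0])
    m=(l==i).astype(np.uint8)*255
    cv2.imwrite(f"pics/wm_{n}.png",cv2.resize(m,None,fx=8,fy=8,interpolation=0))
    pts=np.argwhere(m)[:,::-1]+[x0,y0];rc=cv2.minAreaRect(pts.astype(np.float32));print(rc,cv2.boxPoints(rc).tolist())
E
```

```text
[[203 199 201 199 201 201 200 204 206 207 206 206 205 206 204 204 200 200
  195 197 193 195 192]
 [202 201 204 201 201 205 207 208 211 214 215 212 213 210 206 201 200 197
  194 195 194 194 194]
 [204 205 202 203 205 207 211 217 220 223 226 225 220 216 211 201 193 192
  192 195 193 196 196]
 [204 207 203 205 206 211 216 225 229 231 230 231 231 227 221 209 191 184
  189 194 197 199 197]
 [205 205 206 203 209 216 227 231 232 230 231 230 231 231 230 222 204 185
  179 188 196 198 199]
 [205 206 207 210 215 224 229 229 227 222 220 222 226 229 231 228 218 191
  170 176 191 199 199]
 [207 206 207 214 223 230 230 222 211 195 186 191 210 224 230 232 226 205
  170 165 180 193 197]
 [204 205 209 214 226 231 228 213 185 152 132 143 180 213 228 232 228 214
  180 159 176 189 194]
 [202 204 208 216 227 230 226 205 162 121 102 120 158 202 224 232 230 220
  189 159 168 186 194]
 [198 201 205 215 227 229 226 206 167 126 123 133 161 198 224 231 230 218
  186 150 163 184 195]
 [196 194 195 209 224 229 227 215 186 160 158 166 185 210 226 232 229 212
  176 144 159 184 190]
 [193 183 181 202 222 229 228 224
[... 2415 characters left out ...]
79.17993721 167.94496094] [279.29573161 171.70000879]
side tip proj [307.73279135 191.51265089] [306.89469385 206.36104864]
top [371 200  25  42 328]
((381.59228515625, 218.6615447998047), (16.751806259155273, 43.063541412353516), 15.255120277404785) [[367.84613037109375, 237.23077392578125], [379.1768798828125, 195.68463134765625], [395.33843994140625, 200.09231567382812], [384.0076904296875, 241.63845825195312]]
side [273 248  39  36 435]
((292.2443542480469, 265.197021484375), (47.78451156616211, 10.445799827575684), 38.88449478149414) [[270.36761474609375, 254.26417541503906], [276.92498779296875, 246.1330108642578], [314.12109375, 276.1298828125], [307.563720703125, 284.26104736328125]]
```

```bash
python3 - <<'E'
from h import *
def edge(n,ctr3,rad,z,f,name,pol=None):
    im=f(cv2.imread(f"pics/{n}0.png"))
    pts=[]
    for a in np.arange(0,360,5):
        u=np.array([np.cos(np.radians(a)),np.sin(np.radians(a))])
        rs=np.linspace(rad-.008,rad+.008,81)
        q=np.array([proj(n,[ctr3[0]+u[0]*s,ctr3[1]+u[1]*s,z]) for s in rs],np.float32)
        v=cv2.remap(im.astype(np.float32),q[None,:,0],q[None,:,1],cv2.INTER_CUBIC)[0]
        g=np.gradient(cv2.GaussianBlur(v[None],(1,9),0)[0] if 0 else np.convolve(v,np.ones(7)/7,'same'))[5:-5]
        k=np.argmax(pol*g);pts.append(np.r_[ctr3[:2]+u*rs[k+5],a,rs[k+5]])
    pts=np.array(pts);w=np.ones(len(pts),bool)
    for _ in range(6):
        A=np.c_[2*pts[w,:2],np.ones(w.sum())];x=np.linalg.lstsq(A,(pts[w,:2]**2).sum(1),rcond=None)[0]
        R=np.sqrt(x[2]+x[0]**2+x[1]**2);e=abs(np.hypot(*(pts[:,:2]-x[:2]).T)-R);w=e<max(.0008,2*np.median(e))
    print(name,n,np.round(x[:2],4),"R",round(R,4),w.sum(),np.round(e[w].mean(),5))
V=lambda i:cv2.cvtColor(i,cv2.COLOR_BGR2HSV)[...,2]
S=lambda i:cv2.cvtColor(i,cv2.COLOR_BGR2HSV)[...,1]
for n in("top","side"):
    edge(n,(.6237,-.0121),.045,.078,V,"label",-1)
    edge(n,(.6237,-.0121),.0875,.078,V,"record",1)
edge("top",(.531,.262),.025,.040,S,"collarS",1)
edge("top",(.531,.262),.025,.040,V,"collarV",-1)
edge("top",(.531,.262),.0085,.040,V,"bore",1)
E
python3 - <<'E'
import cv2
s=cv2.imread("pics/side0.png");t=cv2.imread("pics/top0.png")
cv2.imwrite("pics/c3.png",cv2.resize(s[240:315,265:345],(800,750)[:2],interpolation=cv2.INTER_CUBIC)[:600])
cv2.imwrite("pics/c4.png",cv2.resize(t[185:245,350:410],(600,600),interpolation=cv2.INTER_CUBIC))
E
```

```text
Traceback (most recent call last):
  File "h.py", line 9, in proj
    p=imaging.camera_params(n);K=np.array(p["intrinsics"]);T=np.linalg.inv(np.array(p["world_from_camera"]))
ValueError: time passes only in moves, steps and waits
```

View pics/c3.png

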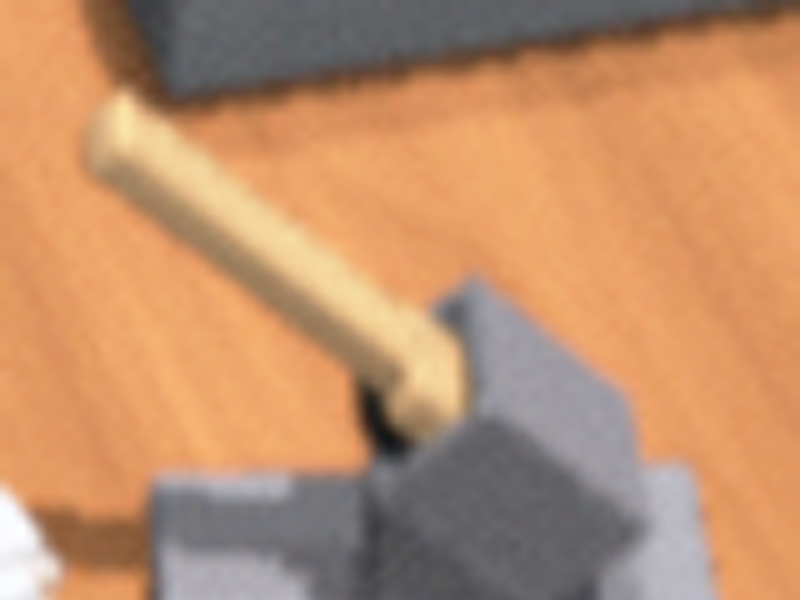

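View pics/c4.png

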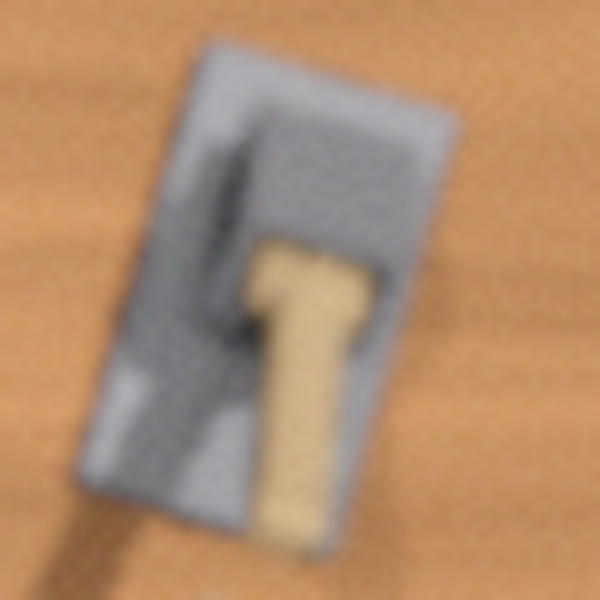

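```bash
python3 - <<'E'
from station import imaging
import pickle
pickle.dump({n:imaging.camera_params(n) for n in("top","side")},open("cam.pkl","wb"))
E
sed -i 's/imaging.camera_params(n)/CAM[n]/; 2a import pickle; CAM=pickle.load(open("cam.pkl","rb"))' h.py
cat > edge.py <<'E'
from h import *
def edge(img,n,ctr3,rad,z,name,pol,rng=.008):
    pts=[]
    for a in np.arange(0,360,5):
        u=np.array([np.cos(np.radians(a)),np.sin(np.radians(a))])
        rs=np.linspace(rad-rng,rad+rng,81)
        q=np.array([proj(n,[ctr3[0]+u[0]*s,ctr3[1]+u[1]*s,z]) for s in rs],np.float32)
        v=cv2.remap(img.astype(np.float32),q[None,:,0],q[None,:,1],cv2.INTER_CUBIC)[0]
        g=np.gradient(np.convolve(v,np.ones(7)/7,'same'))[5:-5]
        k=np.argmax(pol*g);pts.append(ctr3[:2]+u*rs[k+5])
    pts=np.array(pts);w=np.ones(len(pts),bool)
    for _ in range(6):
        A=np.c_[2*pts[w],np.ones(w.sum())];x=np.linalg.lstsq(A,(pts[w]**2).sum(1),rcond=None)[0]
        R=np.sqrt(x[2]+x[0]**2+x[1]**2);e=abs(np.hypot(*(pts-x[:2]).T)-R);w=e<max(.0008,2*np.median(e))
    print(name,n,np.round(x[:2],4),"R",round(R,4),w.sum(),np.round(e[w].mean(),5));return x[:2]
V=lambda i:cv2.cvtColor(i,cv2.COLOR_BGR2HSV)[...,2]
S=lambda i:cv2.cvtColor(i,cv2.COLOR_BGR2HSV)[...,1]
E
python3 - <<'E'
from edge import *
for n in("top","side"):
    im=cv2.imread(f"pics/{n}0.png")
    edge(V(im),n,(.6237,-.0121),.045,.078,"label",-1)
    edge(V(im),n,(.6237,-.0121),.0875,.078,"record",1)
im=cv2.imread("pics/top0.png")
edge(S(im),"top",(.531,.262),.025,.040,"collarS",1)
edge(V(im),"top",(.531,.262),.025,.040,"collarV",-1)
edge(V(im),"top",(.531,.262),.0085,.040,"bore",1,.004)
c=[onz("top",p,.014) for p in [(371,189),(396,196),(383.5,240.5),(357.8,233.7)]]
print("base",np.round(c,4).tolist());c=np.array(c)
print("len",np.linalg.norm(c[0]-c[3]),np.linalg.norm(c[1]-c[2]),"w",np.linalg.norm(c[0]-c[1]),np.linalg.norm(c[3]-c[2]))
for a,b in((0,3),(1,2)): d=c[a]-c[b];print("yaw",np.degrees(np.arctan2(d[1],d[0])))
print("holder ctr",c.mean(0))
print(cross((274,256.5),(378.5,240)))
print("green/teal/adaptor/bottle/pot",[np.round(onz("top",p,z),3).tolist() for p,z in(((200,174),.04),((220,212),.04),((255,240),.01),((182,135),.12),((367,140),.09))])
E
```

```text
label top [ 0.6263 -0.009 ] R 0.0476 62 0.00052
record top [ 0.626  -0.0092] R 0.0845 62 0.00053
label side [ 0.628  -0.0073] R 0.0464 60 0.00061
record side [ 0.6272 -0.009 ] R 0.0856 56 0.00045
collarS top [0.5291 0.2609] R 0.0281 57 0.00047
collarV top [0.5283 0.2606] R 0.0234 55 0.00042
bore top [0.5319 0.2623] R 0.0066 52 0.00026
base [[0.5871, -0.3056, 0.014], [0.5663, -0.3852, 0.014], [0.4235, -0.3447, 0.014], [0.4432, -0.2637, 0.014]]
len 0.14994077082259072 0.14842950044362585 w 0.08236197272400214 0.08335970467875266
yaw -16.218578987434427
yaw -15.854205455795144
holder ctr [ 0.50501286 -0.32479215  0.014     ]
(array([ 0.41618571, -0.30085643,  0.16152286]), np.float64(0.0035279995061045944))
green/teal/adaptor/bottle/pot [[0.619, 0.238, 0.04], [0.499, 0.17, 0.04], [0.416, 0.06, 0.01], [0.721, 0.284, 0.12], [0.727, -0.28, 0.09]]
```

>>> move_arm --motion '[-14.6,17.6,-0.5,0,0,-2.1,-1,-14.6,17.6,-0.5,0,0,-2.1,-1,-14.6,17.6,-0.5,0,0,-2.1,-1,-14.6,17.6,-0.5,0,0,-2.1,-1,-14.6,17.6,-0.5,0,0,-2.1,-1,-14.6,17.6,-0.5,0,0,-2.1,-1,-14.6,17.6,-0.5,0,0,-2.1,-1,-14.6,17.6,-0.5,0,0,-2.1,-1,-14.6,17.6,-0.5,0,0,-2.1,-1,-14.6,17.6,-0.5,0,0,-2.1,-1,-14.6,17.6,-0.5,0,0,-2.1,-1,-14.6,17.6,-0.5,0,0,-2.1,-1,-14.6,17.6,-0.5,0,0,-2.1,-1,-14.6,17.6,-0.5,0,0,-2.1,-1,-14.6,17.6,-0.5,0,0,-2.1,-1,-14.6,17.6,-0.5,0,0,-2.1,-1,-14.6,17.6,-0.5,0,0,-2.1,-1,-14.6,17.6,-0.5,0,0,-2.1,-1,-14.6,17.6,-0.5,0,0,-2.1,-1,-14.6,17.6,-0.5,0,0,-2.1,-1]'

```text
time_s: 1.77
tcp_pos: [0.4993, 0.1858, 0.2408]
ee_rot: [[-0.875, -0.484, -0.001], [-0.484, 0.875, 0.002], [0.0, 0.002, -1.0]]
wrist_force: [0.8, -0.3, 0.3]
gripper_width: 1.004
```

```bash
python3 - <<'E'
from edge import *
for n in("top","side"):
    im=imaging.capture(n);cv2.imwrite(f"pics/{n}1.png",im)
E
python3 -c "
import cv2,numpy as np
a=cv2.imread('pics/side1.png');b=cv2.imread('pics/top1.png')
cv2.imwrite('pics/v1.png',np.hstack([a[60:340,130:400],b[60:340,130:430]]))"
```

```text
(no output)
```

View pics/v1.png

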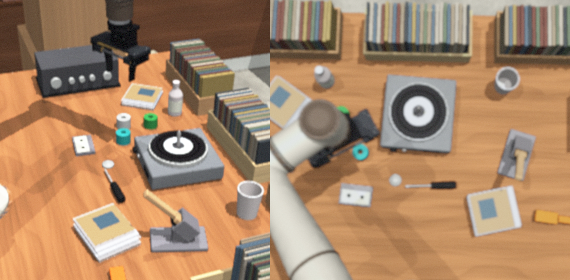

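The side view now shows the aluminium collar at about (252,178), along with the unobstructed holder and the record.

```bash
python3 - <<'E'
from edge import *
im=cv2.imread("pics/side1.png")
print(proj("side",[.529,.261,.04]))
edge(S(im),"side",(.529,.261),.025,.040,"collarS",1)
edge(V(im),"side",(.529,.261),.025,.040,"collarV",-1)
edge(V(im),"side",(.529,.261),.0085,.040,"bore",1,.004)
edge(V(im),"side",(.626,-.009),.045,.078,"label",-1)
edge(V(im),"side",(.626,-.009),.0875,.078,"record",1)
a=cv2.resize(im[160:200,230:275],None,fx=12,fy=12,interpolation=cv2.INTER_CUBIC)
cv2.imwrite("pics/c5.png",a)
E
```

```text
[252.33096766 177.27547762]
collarS side [0.532  0.2625] R 0.0271 60 0.00151
collarV side [0.5328 0.2622] R 0.0248 65 0.00165
bore side [0.5315 0.2621] R 0.0074 57 0.00032
label side [ 0.6288 -0.0058] R 0.0473 57 0.00059
record side [ 0.6282 -0.0076] R 0.0858 64 0.00088
```

View pics/c5.png

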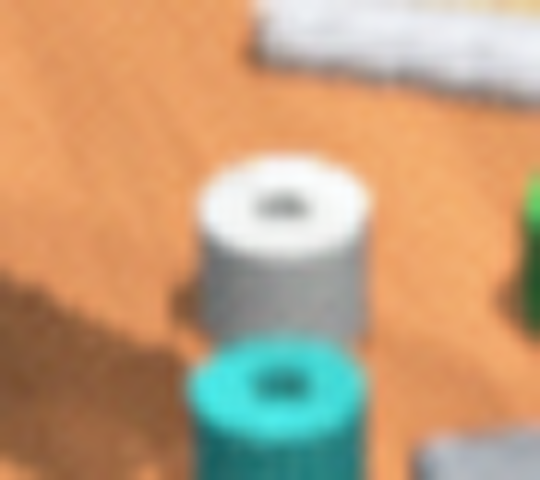

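```bash
cat > go.py <<'E'
import sys
from h import *
s=r.sense()
P=[float(v) for v in sys.argv[1:4]];yaw=np.radians(float(sys.argv[4])) # yaw of tool y, tool down
y=np.array([np.cos(yaw),np.sin(yaw),0]);z=np.array([0,0,-1.]);x=np.cross(y,z)
d,w=pose_to_motion(P,np.c_[x,y,z],s);print("t",s["time_s"],s["tcp_pos"],"motion",np.round(d,3),np.round(w,3))
E
python3 go.py .531 .2615 .09 119; python3 go.py .531 .2615 .013 119
```

```text
t 1.8667 [0.5010528  0.18837692 0.23983616] motion [-1.544  1.224  3.749] [0.022 0.003 0.037]
t 1.8667 [0.5010528  0.18837692 0.23983616] motion [-1.543  1.22   5.674] [0.022 0.003 0.037]
```

>>> move_arm --motion '[-1.54,1.22,1.5,0,0,0,-1,-1.54,1.22,2.5,0,0,0,-1,-1.54,1.22,3.4,0,0,0,-1,-1.54,1.22,3.75,0,0,0,-1,-1.54,1.22,4.3,0,0,0,-1,-1.54,1.22,4.9,0,0,0,-1,-1.54,1.22,5.4,0,0,0,-1,-1.54,1.22,5.67,0,0,0,-1,-1.54,1.22,5.67,0,0,0,-1,-1.54,1.22,5.67,0,0,0,-1]'

```text
time_s: 2.7
tcp_pos: [0.531, 0.2612, 0.0133]
ee_rot: [[-0.873, -0.488, -0.001], [-0.488, 0.873, 0.001], [0.0, 0.002, -1.0]]
wrist_force: [-0.1, 0.6, 0.2]
gripper_width: 0.998
```

```bash
python3 go.py .531 .2615 .013 119
```

```text
t 2.7 [0.5310421  0.26122007 0.01327523] motion [-0.002  0.007  0.007] [ 0.018 -0.001  0.038]
```

Now I close the gripper.

>>> move_arm --motion '[0,0,0,0,0,0,1,0,0,0,0,0,0,1,0,0,0,0,0,0,1,0,0,0,0,0,0,1,0,0,0,0,0,0,1,0,0,0,0,0,0,1,0,0,0,0,0,0,1,0,0,0,0,0,0,1,0,0,0,0,0,0,1,0,0,0,0,0,0,1]'

```text
time_s: 3.53
tcp_pos: [0.5311, 0.2615, 0.0135]
ee_rot: [[-0.873, -0.488, -0.001], [-0.488, 0.873, 0.002], [-0.0, 0.002, -1.0]]
wrist_force: [-1.9, 1.2, 2.8]
gripper_width: 0.557
```

```bash
python3 go.py .531 .2612 .18 119
```

```text
t 3.5333 [0.53106369 0.26145992 0.01354696] motion [ 4.000e-03  2.000e-03 -4.161e+00] [0.019 0.003 0.04 ]
```

>>> move_arm --motion '[0,0,-0.3,0,0,0,1,0,0,-1.0,0,0,0,1,0,0,-1.8,0,0,0,1,0,0,-2.6,0,0,0,1,0,0,-3.4,0,0,0,1,0,0,-4.3,0,0,0,1,0.1,-0.5,-4.3,0,0,0,1,0.2,-1.2,-4.3,0,0,0,1,0.3,-1.9,-4.3,0,0,0,1,0.4,-2.6,-4.3,0,0,0,1,0.6,-3.3,-4.3,0,0,0,1,0.7,-4.0,-4.3,0,0,0,1,0.8,-4.7,-4.3,0,0,0,1,0.9,-5.4,-4.3,0,0,0,1,1.0,-6.1,-4.3,0,0,0,1,1.1,-6.6,-4.3,0,0,0,1,1.15,-6.9,-4.3,0,0,0,1,1.2,-7.06,-4.3,0,0,0,1,1.2,-7.06,-4.3,0,0,0,1,1.2,-7.06,-4.3,0,0,0,1]'

```text
time_s: 5.2
tcp_pos: [0.6266, -0.0083, 0.1846]
ee_rot: [[-0.873, -0.488, -0.002], [-0.488, 0.873, 0.002], [0.0, 0.002, -1.0]]
wrist_force: [0.7, 0.3, -1.2]
gripper_width: 0.557
```

```bash
python3 go.py .627 -.0085 .185 119; python3 - <<'E'
from h import *
for n in("top","side"):
    im=imaging.capture(n);cv2.imwrite(f"pics/{n}2.png",im)
b=cv2.imread('pics/side2.png');a=cv2.imread('pics/top2.png')
cv2.imwrite('pics/v2.png',np.hstack([cv2.resize(b[130:250,250:370],(400,400),interpolation=2),cv2.resize(a[110:230,220:340],(400,400),interpolation=2)]))
print(r.sense()["wrist_force"],r.sense()["gripper_width"])
E
```

```text
t 5.2 [ 0.62659239 -0.00828542  0.18458616] motion [-0.006 -0.01  -0.01 ] [ 0.027 -0.006  0.04 ]
[-1.32088188e-03 -1.60019526e-01 -2.08987811e+00] 0.556317359702437
```

View pics/v2.png

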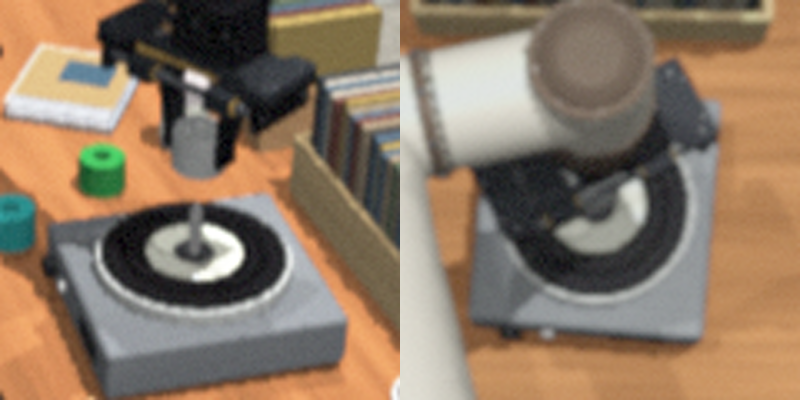

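```bash
python3 - <<'E'
from h import *
b=cv2.imread('pics/side2.png')
cv2.imwrite('pics/c6.png',cv2.resize(b[155:215,280:340],(600,600),interpolation=2))
# predictions for collar at tcp
P=np.array([.6266,-.0083])
cam=CAM["side"]["world_from_camera"][:3,0]; rt=np.array([cam[0],cam[1]])/np.hypot(cam[0],cam[1])
for nm,z,rad in (("collar bottom",.171,.025),("spindle base",.085,.006),("spindle",.12,.006),("tip",.133,.002)):
    q=P if nm[0]=="c" else np.array([.627,-.0085])
    L=proj("side",[*(q-rt*rad),z]);R=proj("side",[*(q+rt*rad),z]);print(nm,(L-[280,155])*10,(R-[280,155])*10)
h=V=cv2.cvtColor(b,cv2.COLOR_BGR2HSV)
for row in (172,174,176,192,194,196,198): print(row,h[row,292:322,2].tolist())
E
```

```text
collar bottom [204.45167153 250.17656896] [370.79368451 252.12329779]
spindle base [256.28942833 486.6549297 ] [295.02895516 487.0948404 ]
spindle [261.43211487 392.47295037] [300.64476711 392.92367908]
tip [276.50537217 357.05369893] [289.63581927 357.20531516]
172 [196, 165, 153, 144, 137, 129, 95, 48, 27, 62, 99, 110, 115, 121, 119, 123, 125, 125, 129, 125, 128, 123, 97, 48, 26, 6, 8, 12, 74, 130]
174 [229, 225, 222, 204, 194, 179, 131, 103, 102, 90, 99, 106, 114, 120, 120, 123, 130, 128, 132, 132, 133, 122, 77, 32, 16, 20, 21, 37, 116, 210]
176 [229, 225, 226, 227, 229, 224, 202, 193, 184, 137, 104, 109, 114, 120, 121, 124, 124, 128, 129, 132, 128, 117, 74, 29, 16, 20, 20, 42, 132, 216]
192 [155, 127, 109, 96, 86, 71, 60, 47, 47, 40, 39, 37, 39, 33, 55, 85, 113, 117, 91, 50, 45, 46, 54, 65, 67, 78, 96, 117, 129, 148]
194 [30, 25, 27, 17, 25, 25, 16, 28, 30, 24, 30, 23, 29, 38, 60, 102, 119, 114, 94, 48, 29, 31, 30, 38, 37, 39, 37, 27, 38, 51]
196 [27, 18, 16, 23, 19, 24, 22, 25, 21, 40, 45, 67, 71, 75, 91, 106, 115, 109, 97, 90, 80, 57, 46, 31, 30, 29, 32, 35, 34, 34]
198 [22, 24, 21, 25, 43, 59, 97, 121, 144, 154, 161, 184, 186, 182, 159, 126, 112, 127, 184, 247, 253, 244, 234, 201, 142, 95, 51, 39, 34, 32]
```

View pics/c6.png

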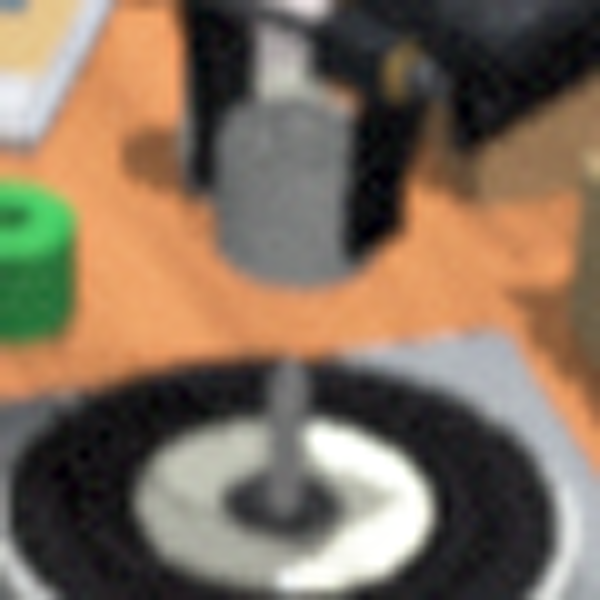

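```bash
python3 - <<'E'
from h import *
from scipy.optimize import least_squares
b=cv2.imread('pics/side2.png').astype(np.float32)
S=cv2.cvtColor(b/255,cv2.COLOR_BGR2HSV)[...,1]
pts=[]
for u in range(302,316):
    col=S[170:190,u]; g=np.gradient(col);k=int(np.argmax(g));y0=g[k-1:k+2];off=0.5*(y0[0]-y0[2])/(y0[0]-2*y0[1]+y0[2]);pts.append((u,170+k+off))
print(np.round(pts,1).tolist())
for z in (.171,.168,.174):
    w=np.array([onz("side",p,z)[:2] for p in pts])
    f=lambda c:np.hypot(*(w-c).T)-.025
    o=least_squares(f,[.6266,-.0083],loss="soft_l1",f_scale=.001);print(z,o.x,np.round(o.fun*1000,1))
# left edge
for row in range(166,178):
    g=np.gradient(S[row,294:310]);k=np.argmin(g);print(row,294+k,end="; ")
E
```

```text
[[302.0, 180.2], [303.0, 181.1], [304.0, 181.9], [305.0, 182.3], [306.0, 182.8], [307.0, 182.9], [308.0, 183.0], [309.0, 183.1], [310.0, 183.2], [311.0, 183.1], [312.0, 183.0], [313.0, 182.8], [314.0, 182.5], [315.0, 181.6]]
0.171 [ 0.6312235  -0.00122865] [-0.7 -0.8 -0.  -0.2  0.8  0.3  0.1  0.2  0.4 -0.2  0.3  0.  -0.3 -2.2]
0.168 [0.63309313 0.00312391] [-0.7 -0.8 -0.  -0.2  0.8  0.3  0.1  0.2  0.4 -0.2  0.3  0.  -0.3 -2.2]
0.174 [ 0.62935366 -0.00558122] [-0.8 -0.8 -0.  -0.2  0.8  0.3  0.1  0.3  0.4 -0.2  0.3  0.  -0.4 -2.3]
166 298; 167 298; 168 297; 169 297; 170 297; 171 298; 172 298; 173 298; 174 300; 175 301; 176 301; 177 301;
```

>>> move_arm --motion '[0,0,0.2,0,0,0,1,0,0,0.4,0,0,0,1,0,0,0.6,0,0,0,1,0,0,0.75,0,0,0,1,0,0,0.75,0,0,0,1,0,0,0.75,0,0,0,1]'

```text
time_s: 5.8
tcp_pos: [0.6264, -0.0076, 0.1542]
ee_rot: [[-0.872, -0.489, -0.002], [-0.489, 0.872, 0.001], [0.001, 0.002, -1.0]]
wrist_force: [-0.1, -0.5, -1.6]
gripper_width: 0.557
```

```bash
python3 - <<'E'
from h import *
for n in("top","side"):
    im=imaging.capture(n);cv2.imwrite(f"pics/{n}3.png",im)
b=cv2.imread('pics/side3.png');a=cv2.imread('pics/top3.png')
cv2.imwrite('pics/v3.png',np.hstack([cv2.resize(b[160:220,280:340],(400,400),interpolation=2),cv2.resize(a[140:190,250:300],(400,400),interpolation=2)]))
print(r.sense()["tcp_pos"],r.sense()["wrist_force"],r.sense()["gripper_width"])
E
```

```text
[ 0.62700833 -0.00760398  0.15526084] [-0.28804097  0.15456707 -2.66239148] 0.5563309516043085
```

View pics/v3.png

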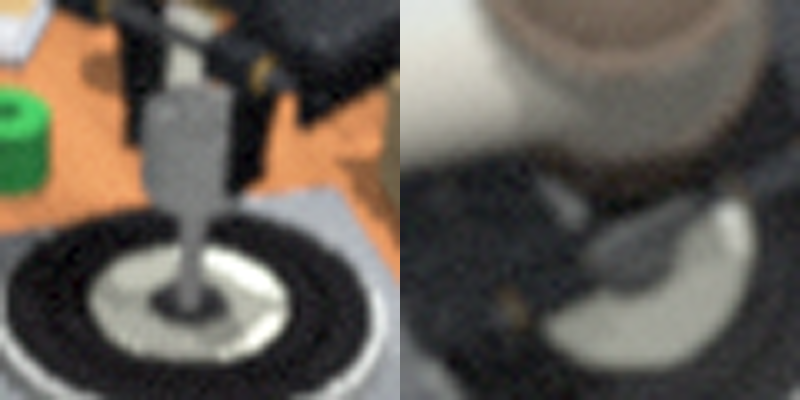

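```bash
python3 - <<'E'
from h import *
from scipy.optimize import least_squares
a=cv2.imread('pics/top3.png');V=cv2.cvtColor(a,cv2.COLOR_BGR2HSV)[...,2].astype(float)
print("pred arc centre/near",proj("top",[.627,-.0076,.1415]),proj("top",[.602,-.0076,.1415]))
pts=[]
for u in range(274,287):
    g=np.gradient(V[168:182,u]);k=int(np.argmax(g));
    if 0<k<13:
        y0=g[k-1:k+2];pts.append((u,168+k+0.5*(y0[0]-y0[2])/(y0[0]-2*y0[1]+y0[2])))
print(np.round(pts,1).tolist())
w=np.array([onz("top",p,.1415)[:2] for p in pts])
o=least_squares(lambda c:np.hypot(*(w-c).T)-.025,[.627,-.008],loss="soft_l1",f_scale=.001);print(o.x,np.round(o.fun*1000,1))
b=cv2.imread('pics/side3.png')
print(V[165:182,274:287].astype(int))
E
```

```text
pred arc centre/near [277.66192096 166.20938197] [277.46291675 174.53508019]
[[274.0, 176.6], [275.0, 176.1], [276.0, 176.5], [277.0, 176.8], [278.0, 176.9], [279.0, 176.8], [280.0, 176.3], [281.0, 176.0], [282.0, 175.4], [283.0, 174.8], [284.0, 174.1]]
[ 0.62015548 -0.00729406] [ 1.5 -0.9 -0.4  0.1  0.4  0.2 -0.3 -0.2 -0.3 -0.1  0.5]
[[ 31  35  19  24  22  17  26  40  52  69  78  78  71]
 [ 32  27  24  20  41  41  56  68  80  85  82  80  75]
 [ 40  42  42  57  62  75  81  84  86  81  77  74  84]
 [ 43  60  70  87  91  88  88  82  74  70  74  87 110]
 [ 58  75  87  96  95  88  77  76  78  69  82 104 127]
 [ 80  92  94  89  84  81  74  72  72  75  94 119 133]
 [ 83  92  83  81  82  80  78  80  79  80  98 123 139]
 [ 78  81  83  80  80  74  82  81  82  86 111 131 143]
 [ 65  73  73  72  79  80  81  74  75  85 115 138 151]
 [ 56  64  67  74  73  74  75  72  80 102 133 146 159]
 [ 53  66  69  66  68  68  68  83 104 127 148 155 162]
 [ 79  98  91  84  80  88  97 115 128 152 158 163 161]
 [109 125 123 116 116 123 137 141 151 159 163 163 161]
 [138 143 146 145 146 152 157 159 164 163 162 164 162]
 [145 148 154 156 159 161 162 162 165 162 165 164 164]
 [149 149 154 160 164 164 165 162 163 163 161 163 164]
 [148 153 152 159 164 165 162 163 164 163 163 162 162]]
```

>>> move_arm --motion '[0,0,0.1,0,0,0,1,0,0,0.2,0,0,0,1,0,0,0.3,0,0,0,1,0,0,0.4,0,0,0,1,0,0,0.4,0,0,0,1]'

```text
time_s: 6.32
tcp_pos: [0.6262, -0.0077, 0.1379]
ee_rot: [[-0.872, -0.489, -0.003], [-0.489, 0.872, 0.002], [0.001, 0.003, -1.0]]
wrist_force: [-0.5, 0.0, -2.5]
gripper_width: 0.553
```

```bash
python3 - <<'E'
from h import *
s=r.sense();print(s["tcp_pos"],s["wrist_force"],s["moment"],s["gripper_width"])
im=imaging.capture("side");cv2.imwrite("pics/side4.png",im)
cv2.imwrite('pics/v4.png',cv2.resize(im[160:220,280:340],(600,600),interpolation=2))
E
```

```text
[ 0.62623744 -0.00768862  0.13789441] [-0.49536249  0.03253718 -2.50194906] [-0.01232408  0.07789307  0.0028401 ] 0.5531995903740562
```

View pics/v4.png

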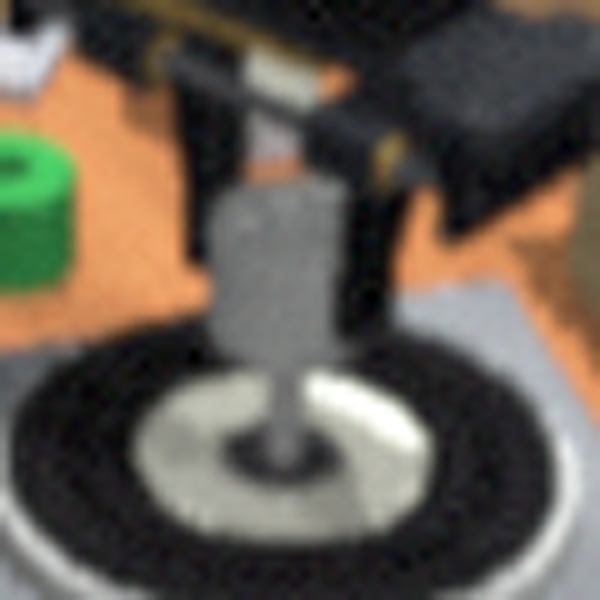

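No contact force beyond the collar's weight, so the tip is in the bore. I keep lowering.

>>> move_arm --motion '[0,0,0.1,0,0,0,1,0,0,0.2,0,0,0,1,0,0,0.3,0,0,0,1,0,0,0.4,0,0,0,1,0,0,0.5,0,0,0,1,0,0,0.5,0,0,0,1]'

```text
time_s: 6.87
tcp_pos: [0.6258, -0.0077, 0.1172]
ee_rot: [[-0.872, -0.489, -0.004], [-0.489, 0.872, 0.001], [0.003, 0.003, -1.0]]
wrist_force: [-0.1, -0.1, -1.1]
gripper_width: 0.56
```

```bash
python3 - <<'E'
from h import *
s=r.sense();print(s["tcp_pos"],s["wrist_force"],s["moment"],s["gripper_width"])
E
```

```text
[ 0.62581786 -0.00773697  0.11715055] [-0.11220047 -0.12500136 -1.14964213] [ 0.02605725  0.03472647 -0.04064194] 0.5604851159780796
```

>>> move_arm --motion '[0,0,0.1,0,0,0,1,0,0,0.2,0,0,0,1,0,0,0.3,0,0,0,1,0,0,0.4,0,0,0,1,0,0,0.5,0,0,0,1,0,0,0.58,0,0,0,1,0,0,0.58,0,0,0,1]'

```text
time_s: 7.45
tcp_pos: [0.6251, -0.0077, 0.0929]
ee_rot: [[-0.872, -0.489, -0.006], [-0.489, 0.873, 0.001], [0.004, 0.004, -1.0]]
wrist_force: [0.5, -0.0, -2.2]
gripper_width: 0.561
```

```bash
python3 - <<'E'
from h import *
s=r.sense();print(s["tcp_pos"],s["wrist_force"],s["moment"],s["gripper_width"])
E
```

```text
[ 0.62514839 -0.00774825  0.0929326 ] [ 0.48856429 -0.0385562  -2.16494566] [ 0.04169542  0.01493379 -0.01420418] 0.5608137713030497
```

>>> move_arm --motion '[0,0,0.02,0,0,0,1,0,0,0.04,0,0,0,1,0,0,0.05,0,0,0,1,0,0,0.05,0,0,0,1]'

```text
time_s: 7.78
tcp_pos: [0.6252, -0.0078, 0.0917]
ee_rot: [[-0.872, -0.489, -0.005], [-0.489, 0.872, 0.001], [0.004, 0.003, -1.0]]
wrist_force: [-1.6, 0.0, 0.9]
gripper_width: 0.56
```

```bash
python3 - <<'E'
from h import *
s=r.sense();print(s["tcp_pos"],s["wrist_force"],s["moment"],s["gripper_width"])
im=imaging.capture("side");cv2.imwrite("pics/side5.png",im)
cv2.imwrite('pics/v5.png',cv2.resize(im[160:230,270:340],(560,560),interpolation=2))
E
```

```text
[ 0.62522582 -0.00777236  0.0916564 ] [-1.56711646  0.04023583  0.85868976] [0.0866924  0.43097763 0.034226  ] 0.5596673026618373
```

View pics/v5.png

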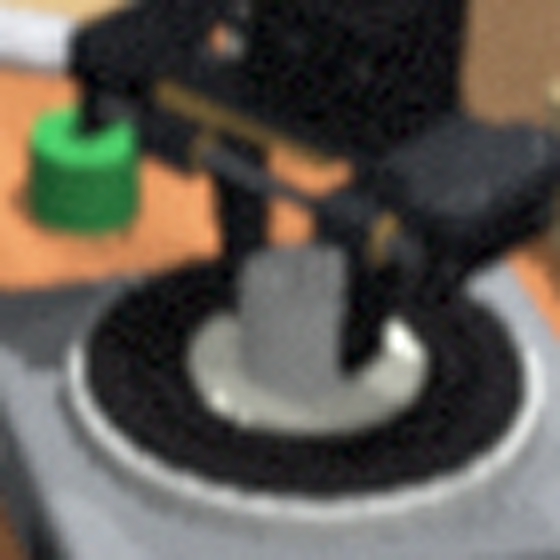

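>>> move_arm --motion '[0,0,0.01,0,0,0,1,0,0,0.01,0,0,0,-0.3,0,0,0.01,0,0,0,-0.5,0,0,0.01,0,0,0,-0.8,0,0,0.01,0,0,0,-1,0,0,0.01,0,0,0,-1,0,0,0.01,0,0,0,-1,0,0,0.01,0,0,0,-1]'

```text
time_s: 8.5
tcp_pos: [0.6253, -0.0078, 0.0912]
ee_rot: [[-0.872, -0.489, -0.005], [-0.489, 0.872, 0.001], [0.004, 0.003, -1.0]]
wrist_force: [-0.6, 0.5, 0.3]
gripper_width: 0.966
```

```bash
python3 - <<'E'
from h import *
s=r.sense();print(s["tcp_pos"],s["wrist_force"],s["moment"],s["gripper_width"])
E
```

```text
[ 0.62529145 -0.00776677  0.09119601] [-0.56680617  0.46538839  0.26597308] [ 0.00640907  0.00535082 -0.03090985] 0.9663484441416795
```

>>> move_arm --motion '[0,0,-0.5,0,0,0,-1,0,0,-1.2,0,0,0,-1,0,0,-2.1,0,0,0,-1,0,0,-3.0,0,0,0,-1,0,0,-4.0,0,0,0,-1,1.5,0,-5,0,0,0,-1,3,0,-5,0,0,0,-1,4,0,-5,0,0,0,-1,4,0,-5,0,0,0,-1,4,0,-5,0,0,0,-1]'

```text
time_s: 9.33
tcp_pos: [0.4815, -0.0884, 0.2939]
ee_rot: [[-0.874, -0.487, -0.004], [-0.487, 0.874, 0.001], [0.003, 0.003, -1.0]]
wrist_force: [0.4, 0.9, -0.3]
gripper_width: 0.998
```

```bash
python3 - <<'E'
from h import *
for n in("top","side"):
    im=imaging.capture(n);cv2.imwrite(f"pics/{n}6.png",im)
b=cv2.imread('pics/side6.png');a=cv2.imread('pics/top6.png')
cv2.imwrite('pics/v6.png',np.hstack([b[100:340,200:430],a[100:340,200:430]]))
s=r.sense();print(s["tcp_pos"],s["joints"])
E
```

```text
[ 0.48569392 -0.08688631  0.29311837] [  8.69166146   6.49601502 -10.31988229  -0.10046075 -73.29737849
 -69.47395466]
```

View pics/v6.png

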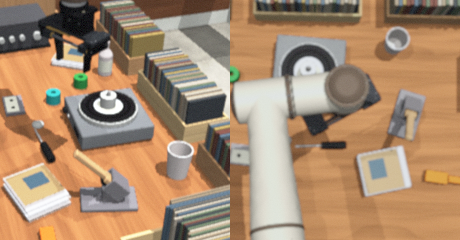

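```bash
python3 - <<'E'
from edge import *
b=cv2.imread('pics/side6.png')
edge(V(b),"side",(.627,-.008),.025,.118,"collar top",-1)
edge(V(b),"side",(.627,-.008),.0875,.078,"record",1)
t=cv2.imread("pics/top0.png");h=cv2.cvtColor(t.astype(np.float32)/255,cv2.COLOR_BGR2HSV)
# handle left/right edges per row: wood saturation vs grey
for row in range(206,241,2):
    S=h[row,366:396,1];m=S>.22;idx=np.where(m)[0]
    # subpixel at threshold .22
    e=[]
    for k in range(29):
        if (S[k]-.22)*(S[k+1]-.22)<0:e.append(round(366+k+(.22-S[k])/(S[k+1]-S[k]),1))
    print(row,e)
for c in range(377,382): print(c,np.round(h[234:246,c,1],2),np.round(h[234:246,c,2],2))
cv2.imwrite('pics/c7.png',cv2.resize(b[130:250,260:380],(600,600),interpolation=2))
E
```

```text
collar top side [ 0.627  -0.0077] R 0.0257 62 0.00061
record side [ 0.6279 -0.008 ] R 0.0858 57 0.00075
206 [np.float32(392.6)]
208 [np.float32(391.9)]
210 [np.float32(374.7), np.float32(382.3), np.float32(391.4)]
212 [np.float32(374.2), np.float32(386.7), np.float32(390.8)]
214 [np.float32(373.8), np.float32(387.0), np.float32(390.3)]
216 [np.float32(374.4), np.float32(386.4), np.float32(389.7)]
218 [np.float32(375.3), np.float32(385.2), np.float32(389.2)]
220 [np.float32(375.6), np.float32(384.0), np.float32(388.5)]
222 [np.float32(375.6), np.float32(383.3), np.float32(388.0)]
224 [np.float32(375.5), np.float32(383.2), np.float32(387.4)]
226 [np.float32(375.7), np.float32(383.1), np.float32(386.7)]
228 [np.float32(375.5), np.float32(382.8), np.float32(386.2)]
230 [np.float32(375.4), np.float32(382.4), np.float32(385.6)]
232 [np.float32(375.1), np.float32(382.4), np.float32(385.0)]
234 [np.float32(374.8), np.float32(382.3), np.float32(384.4)]
236 [np.float32(367.0), np.float32(374.6), np.float32(382.1), np.float32(383.8)]
238 [np.float32(381.9), np.float32(383.0)]
240 []
377 [0.33 0.33 0.32 0.34 0.34 0.39 0.46 0.49 0.49 0.52 0.5  0.51] [0.78 0.8  0.8  0.77 0.73 0.69 0.71 0.75 0.77 0.76 0.79 0.8 ]
378 [0.34 0.33 0.32 0.33 0.35 0.38 0.44 0.49 0.51 0.51 0.5  0.49] [0.79 0.81 0.82 0.79 0.74 0.7  0.69 0.73 0.76 0.77 0.79 0.8 ]
379 [0.33 0.32 0.32 0.31 0.34 0.37 0.42 0.48 0.53 0.5  0.51 0.5 ] [0.8  0.81 0.82 0.8  0.76 0.7  0.67 0.71 0.74 0.78 0.79 0.8 ]
380 [0.34 0.33 0.33 0.32 0.32 0.33 0.4  0.48 0.52 0.51 0.52 0.5 ] [0.79 0.8  0.82 0.82 0.77 0.68 0.62 0.66 0.73 0.77 0.78 0.8 ]
381 [0.33 0.32 0.31 0.3  0.28 0.26 0.3  0.46 0.52 0.53 0.5  0.52] [0.77 0.78 0.8  0.8  0.75 0.66 0.6  0.65 0.72 0.76 0.79 0.78]
```

View pics/c7.png

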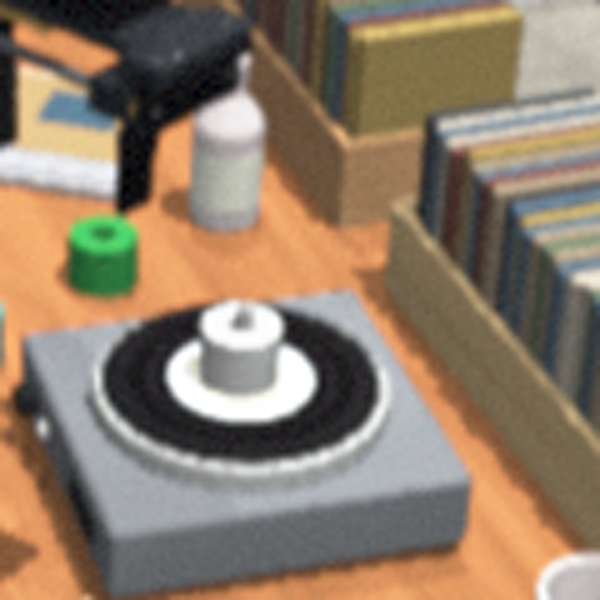

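```bash
python3 - <<'E'
from h import *
from scipy.optimize import brentq
A=onz("top",(378.1,239.6),.1638);print("A",A)
mids=[(379.35,224),(379.4,226),(379.15,228),(378.9,230),(378.75,232),(378.55,234),(378.35,236)]
def solve(psi,uv):
    H=np.array([np.cos(psi),np.sin(psi)]);L=np.array([-H[1],H[0]]);G=A[:2]+.0481*H
    o,d=ray("top",uv)
    # h=.1383-u ; u=(p-G).H
    n=np.array([H[0],H[1],1.]);t=(.1383+G@H-o@n)/(d@n);p=o+t*d
    return (p[:2]-G)@L,p,G
for uv in mids[:4]:
    f=lambda a:solve(a,uv)[0]
    a=brentq(f,-.8,.3);_,p,G=solve(a,uv);print(uv,np.degrees(a),p.round(4),G.round(4))
psi=np.radians(-16);print([round(solve(psi,uv)[0]*1000,2) for uv in mids])
# side checks
for ps in(-16,-20,-12):
    psi=np.radians(ps);H=np.array([np.cos(psi),np.sin(psi),0]);L=np.array([-H[1],H[0],0]);G=np.r_[A[:2]+.0481*H[:2],.127]
    X=.7071*H+[0,0,-.7071];Z=.7071*H+[0,0,.7071]
    for n in("side","top"):
        print(ps,n,[np.round(proj(n,G+a*X+b*L+c*Z),1).tolist() for a,b,c in((-.06,.011,.008),(-.06,-.011,.008),(-.06,-.011,-.008),(-.06,.011,-.008),(.05,-.011,.008),(.05,.011,.008))])
E
```

```text
A [ 0.41542448 -0.29882893  0.1638    ]
(379.35, 224) -10.429347453035184 [ 0.4627 -0.3075  0.1383] [ 0.4627 -0.3075]
(379.4, 226) -10.469813655404158 [ 0.4562 -0.3064  0.1449] [ 0.4627 -0.3076]
(379.15, 228) -9.07624112664849 [ 0.4498 -0.3043  0.1516] [ 0.4629 -0.3064]
(378.9, 230) -7.057089922227049 [ 0.4434 -0.3023  0.1582] [ 0.4632 -0.3047]
[np.float64(4.71), np.float64(4.04), np.float64(4.24), np.float64(4.44), np.float64(4.36), np.float64(4.41), np.float64(4.47)]
-16 side [[277.1, 249.0], [277.6, 254.7], [273.0, 258.3], [272.6, 252.6], [307.6, 277.5], [306.8, 271.7]]
-16 top [[376.2, 234.4], [383.7, 236.7], [381.8, 240.7], [374.4, 238.4], [385.4, 213.8], [378.4, 211.7]]
-20 side [[277.5, 249.2], [277.3, 254.9], [272.6, 258.3], [272.9, 252.6], [307.4, 279.2], [307.2, 273.3]]
-20 top [[376.6, 234.2], [383.9, 237.0], [381.7, 241.0], [374.5, 238.2], [387.3, 214.7], [380.4, 212.1]]
-12 side [[276.8, 248.8], [277.9, 254.5], [273.3, 258.3], [272.3, 252.6], [307.6, 275.8], [306.2, 270.1]]
-12 top [[375.9, 234.5], [383.5, 236.3], [381.9, 240.5], [374.3, 238.7], [383.5, 213.0], [376.3, 211.4]]
```

```bash
python3 - <<'E'
from h import *
s=cv2.imread("pics/side6.png");t=cv2.imread("pics/top6.png")
out=[]
psi=np.radians(-16);H=np.array([np.cos(psi),np.sin(psi),0]);L=np.array([-H[1],H[0],0]);G=np.array([.4628,-.3077,.127])
X=.7071*H+[0,0,-.7071];Z=.7071*H+[0,0,.7071]
for n,im,(x0,y0) in(("side",s,(262,240)),("top",cv2.imread("pics/top0.png"),(350,188))):
    c=cv2.resize(im[y0:y0+56,x0:x0+56],None,fx=7,fy=7,interpolation=2)
    for a,b,cc in((-.06,.011,.008),(-.06,-.011,.008),(-.06,-.011,-.008),(.05,-.011,.008),(.05,.011,.008),(0,0,.008)):
        p=((proj(n,G+a*X+b*L+cc*Z)-[x0,y0]+.5)*7).astype(int);cv2.circle(c,tuple(p.tolist()),3,(0,0,255),1)
    out.append(c)
cv2.imwrite("pics/c8.png",np.hstack(out))
E
```

```text
(no output)
```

View pics/c8.png

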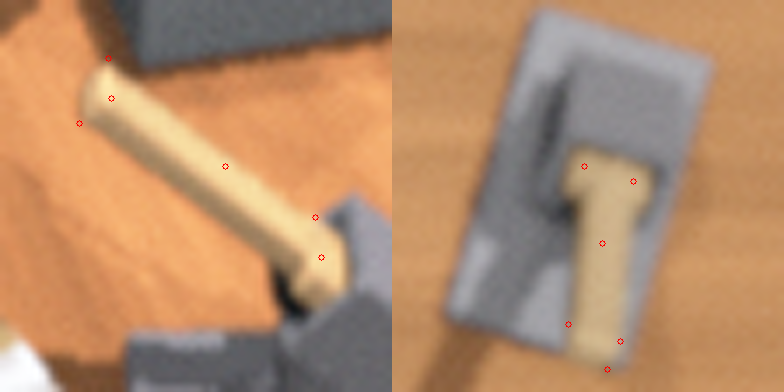

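```bash
cat > gb.py <<'E'
import sys
from h import *
def Rtool(tz,psi): # tool y = L(psi)
    y=np.array([-np.sin(psi),np.cos(psi),0]);x=np.cross(y,tz);return np.c_[x,y,tz]
psi=np.radians(-16);H=np.array([np.cos(psi),np.sin(psi),0])
X0=(H-[0,0,1])/np.sqrt(2);G=np.array([.4625,-.309,.127])
tau=np.radians(20);tz0=-np.sin(tau)*H-np.array([0,0,np.cos(tau)]);R0=Rtool(tz0,psi)
phi=0;tzf=np.array([.423*np.cos(phi),.423*np.sin(phi),-.906]);tzf/=np.linalg.norm(tzf);Rf=Rtool(tzf,phi)
def rep(nm,P,R):
    d,w=pose_to_motion(P,R);print(nm,"P",np.round(P,3),"d",np.round(d,2).tolist(),"w",np.round(w,2).tolist())
E
python3 - <<'E'
from gb import *
print(r.sense()["tcp_pos"])
rep("pre",G-.081*tz0,R0)
E
```

```text
[ 0.48569392 -0.08688631  0.29311837]
pre P [ 0.489 -0.317  0.203] d [2.72, -5.06, 2.24] w [-1.56, 3.77, 8.95]
```

>>> move_arm --motion '[1.4,-2.5,-0.2,-0.8,1.9,4.5,-1,2.7,-5.06,0,-1.56,3.77,8.95,-1,2.7,-5.06,0,-1.56,3.77,8.95,-1,2.7,-5.06,0,-1.56,3.77,8.95,-1,2.7,-5.06,0,-1.56,3.77,8.95,-1,2.7,-5.06,0,-1.56,3.77,8.95,-1,2.7,-5.06,0,-1.56,3.77,8.95,-1,2.7,-5.06,0,-1.56,3.77,8.95,-1,2.7,-5.06,0.5,-1.56,3.77,8.95,-1,2.7,-5.06,1.2,-1.56,3.77,8.95,-1,2.72,-5.06,1.8,-1.56,3.77,8.95,-1,2.72,-5.06,2.24,-1.56,3.77,8.95,-1,2.72,-5.06,2.24,-1.56,3.77,8.95,-1,2.72,-5.06,2.24,-1.56,3.77,8.95,-1]'

```text
time_s: 10.6
tcp_pos: [0.4896, -0.3158, 0.2028]
ee_rot: [[-0.904, 0.273, -0.33], [0.256, 0.962, 0.094], [0.343, -0.0, -0.939]]
wrist_force: [0.3, 0.0, 0.6]
gripper_width: 1.0
```

```bash
python3 - <<'E'
from gb import *
print(r.sense()["tcp_pos"],r.sense()["joints"])
rep("pre",G-.081*tz0,R0)
rep("grasp",G+.019*tz0,R0)
for n in("top","side"):
    cv2.imwrite(f"pics/{n}7.png",imaging.capture(n))
b=cv2.imread('pics/side7.png');a=cv2.imread('pics/top7.png')
cv2.imwrite('pics/v7.png',np.hstack([cv2.resize(b[190:310,230:350],(400,400),interpolation=2),cv2.resize(a[160:280,310:430],(400,400),interpolation=2)]))
E
```

```text
[ 0.48955323 -0.31580091  0.20284748] [-16.73139392  29.2349493    6.39970047   0.31796052 -87.24859993
 -89.165495  ]
pre P [ 0.489 -0.317  0.203] d [0.01, -0.02, -0.0] w [-0.01, -0.02, 0.03]
grasp P [ 0.456 -0.307  0.109] d [0.0, -0.02, 2.5] w [-0.01, -0.02, 0.03]
```

View pics/v7.png

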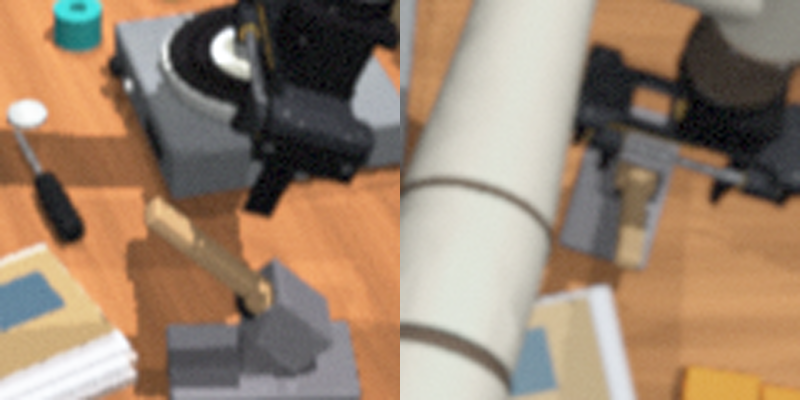

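The fingers straddle the handle. In the top crop it lies at about (632,200), between the finger bars. I go down along the tool axis.

>>> move_arm --motion '[0,-0.02,0.5,0,0,0,-1,0,-0.02,1.0,0,0,0,-1,0,-0.02,1.5,0,0,0,-1,0,-0.02,1.9,0,0,0,-1,0,-0.02,2.2,0,0,0,-1,0,-0.02,2.5,0,0,0,-1,0,-0.02,2.5,0,0,0,-1]'

```text
time_s: 11.28
tcp_pos: [0.4569, -0.3075, 0.1104]
ee_rot: [[-0.905, 0.273, -0.327], [0.257, 0.962, 0.093], [0.34, 0.0, -0.94]]
wrist_force: [-0.2, -0.1, -0.7]
gripper_width: 1.002
```

```bash
python3 - <<'E'
from gb import *
print(r.sense()["tcp_pos"],r.sense()["wrist_force"])
rep("grasp",G+.019*tz0,R0)
for n in("top","side"):
    cv2.imwrite(f"pics/{n}8.png",imaging.capture(n))
b=cv2.imread('pics/side8.png');a=cv2.imread('pics/top8.png')
cv2.imwrite('pics/v8.png',np.hstack([cv2.resize(b[230:310,250:330],(400,400),interpolation=2),cv2.resize(a[180:260,340:420],(400,400),interpolation=2)]))
E
```

```text
[ 0.45690383 -0.30745212  0.11037265] [-0.16203518 -0.10666458 -0.69417502]
grasp P [ 0.456 -0.307  0.109] d [0.01, 0.0, 0.03] w [-0.01, 0.02, 0.03]
```

View pics/v8.png

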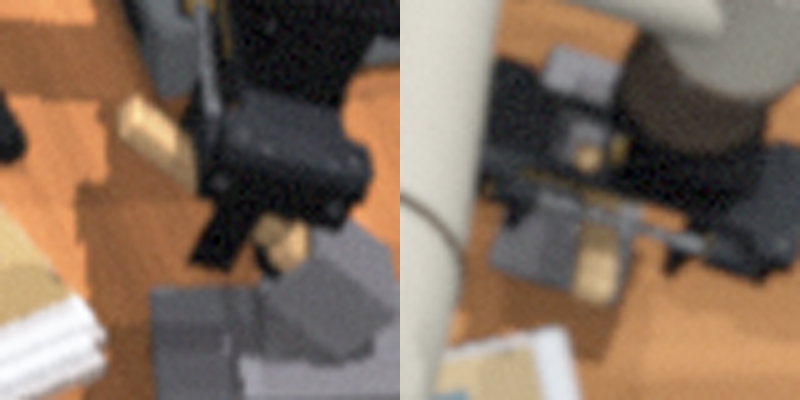

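>>> move_arm --motion '[0,0,0,0,0,0,1,0,0,0,0,0,0,1,0,0,0,0,0,0,1,0,0,0,0,0,0,1,0,0,0,0,0,0,1,0,0,0,0,0,0,1,0,0,0,0,0,0,1,0,0,0,0,0,0,1,0,0,0,0,0,0,1,0,0,0,0,0,0,1,0,0,0,0,0,0,1,0,0,0,0,0,0,1]'

```text
time_s: 12.38
tcp_pos: [0.4585, -0.3084, 0.112]
ee_rot: [[-0.906, 0.273, -0.325], [0.257, 0.962, 0.091], [0.337, -0.001, -0.941]]
wrist_force: [-0.5, 0.9, -0.1]
gripper_width: 0.25
```

```bash
python3 - <<'E'
from gb import *
s=r.sense();print(s["tcp_pos"],s["wrist_force"],s["moment"],s["gripper_width"])
p=s["tcp_pos"]
rep("draw",p-.095*X0,np.array(s["ee_rot"]))
E
```

```text
[ 0.45850523 -0.30838158  0.11204606] [-0.5159178   0.85117589 -0.11558012] [-0.24079711 -0.74729351 -0.02238652] 0.25002015017385787
draw P [ 0.394 -0.29   0.179] d [2.15, 0.0, -1.02] w [0.0, 0.0, 0.0]
```

Opening 0.25 is 22 mm, the handle's width, so the grasp holds. I draw it out along -x.

>>> move_arm --motion '[0.22,0,-0.1,0,0,0,1,0.43,0,-0.2,0,0,0,1,0.65,0,-0.3,0,0,0,1,0.86,0,-0.41,0,0,0,1,1.08,0,-0.51,0,0,0,1,1.29,0,-0.61,0,0,0,1,1.51,0,-0.72,0,0,0,1,1.72,0,-0.82,0,0,0,1,1.94,0,-0.92,0,0,0,1,2.15,0,-1.02,0,0,0,1,2.15,0,-1.02,0,0,0,1,2.15,0,-1.02,0,0,0,1,2.15,0,-1.02,0,0,0,1]'

```text
time_s: 13.47
tcp_pos: [0.3939, -0.2899, 0.1793]
ee_rot: [[-0.906, 0.273, -0.325], [0.257, 0.962, 0.091], [0.337, -0.001, -0.941]]
wrist_force: [-0.7, -1.0, -1.3]
gripper_width: 0.253
```

```bash
python3 - <<'E'
from gb import *
s=r.sense();print(s["tcp_pos"],s["wrist_force"],s["gripper_width"],s["joints"])
for n in("top","side"):
    cv2.imwrite(f"pics/{n}9.png",imaging.capture(n))
b=cv2.imread('pics/side9.png');a=cv2.imread('pics/top9.png')
cv2.imwrite('pics/v9.png',np.hstack([cv2.resize(b[200:320,210:330],(400,400),interpolation=2),cv2.resize(a[160:280,310:430],(400,400),interpolation=2)]))
E
```

```text
[ 0.39390058 -0.28993241  0.17929164] [-0.73118507 -1.0418278  -1.25802312] 0.2533150171593692 [-16.98713204  21.2166312  -10.29835485   0.45979189 -78.17874242
 -89.02160659]
```

View pics/v9.png

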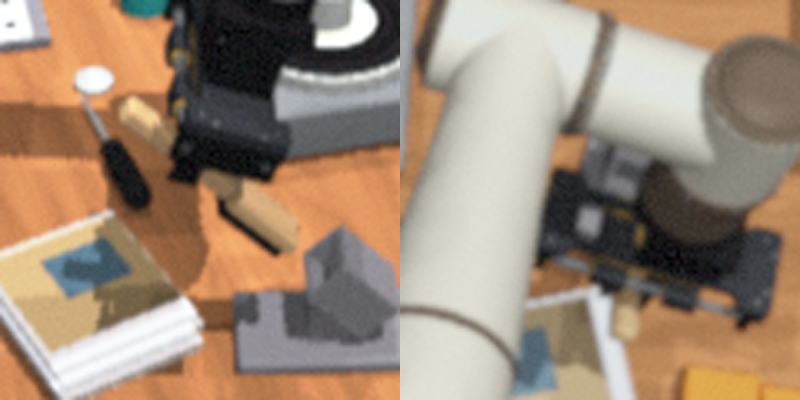

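The brush is clear of the holder, with its bristles underneath (side crop (250,235)), and it is gripped. Next I plan the lift, the levelling and the move across.

```bash
python3 - <<'E'
from gb import *
s=r.sense();p=np.array(s["tcp_pos"])
rep("up",p+[0,0,.09],Rf)
F=np.array([.542,-.074,.151])+.019*tzf
rep("over",F+[0,0,.11],Rf);rep("final",F,Rf)
E
```

```text
up P [ 0.394 -0.29   0.269] d [0.76, -0.0, -2.12] w [-0.16, -8.9, -3.24]
over P [ 0.55  -0.074  0.244] d [-1.6, 6.26, -2.3] w [-0.16, -8.9, -3.24]
final P [ 0.55  -0.074  0.134] d [-2.53, 6.26, 0.29] w [-0.16, -8.9, -3.24]
```

>>> move_arm --motion '[0.15,0,-0.4,0,0,0,1,0.3,0,-0.8,0,0,0,1,0.45,0,-1.3,0,-0.8,-0.3,1,0.6,0,-1.7,0,-1.6,-0.6,1,0.76,0,-2.12,-0.1,-2.4,-0.9,1,0.76,0,-2.12,-0.1,-3.2,-1.2,1,0.76,0,-2.12,-0.1,-4.0,-1.5,1,0.76,0,-2.12,-0.1,-4.8,-1.8,1,0.76,0,-2.12,-0.1,-5.6,-2.1,1,0.76,0,-2.12,-0.1,-6.4,-2.4,1,0.76,0,-2.12,-0.15,-7.2,-2.7,1,0.76,0,-2.12,-0.16,-8.0,-3.0,1,0.76,0,-2.12,-0.16,-8.6,-3.2,1,0.76,0,-2.12,-0.16,-8.9,-3.24,1,0.76,0,-2.12,-0.16,-8.9,-3.24,1,0.76,0,-2.12,-0.16,-8.9,-3.24,1]'

```text
time_s: 14.9
tcp_pos: [0.3939, -0.2901, 0.269]
ee_rot: [[-0.907, 0.001, 0.422], [0.001, 1.0, -0.0], [-0.422, -0.0, -0.907]]
wrist_force: [-0.6, -0.0, -1.0]
gripper_width: 0.25
```

```bash
python3 - <<'E'
from gb import *
s=r.sense();print(s["tcp_pos"],s["gripper_width"],s["joints"])
F=np.array([.542,-.074,.151])+.019*tzf
rep("over",F+[0,0,.11],Rf);rep("final",F,Rf)
cv2.imwrite(f"pics/side10.png",imaging.capture("side"))
b=cv2.imread('pics/side10.png')
cv2.imwrite('pics/v10.png',cv2.resize(b[150:290,200:340],(560,560),interpolation=2))
E
```

```text
[ 0.39392783 -0.29007674  0.26898933] 0.25013001533704976 [-24.29722795  -2.4017753  -22.23584308 -13.49021389 -47.9636728
 -58.64859465]
over P [ 0.55  -0.074  0.244] d [-3.27, 5.4, 2.22] w [-0.0, -0.01, -0.01]
final P [ 0.55  -0.074  0.134] d [-2.11, 5.41, 4.71] w [-0.0, -0.01, -0.01]
```

View pics/v10.png

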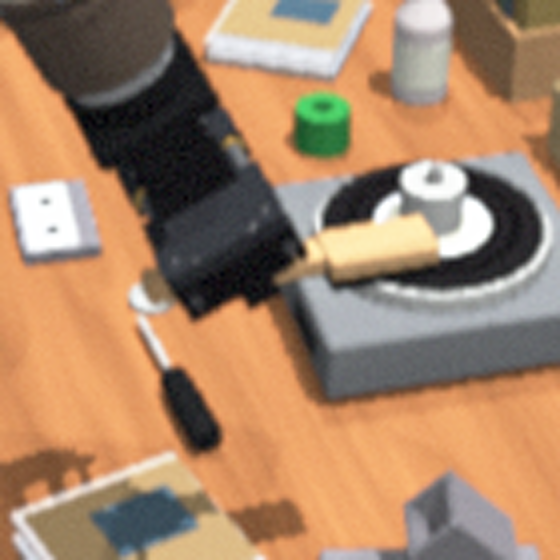

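>>> move_arm --motion '[-0.3,0.5,0.2,0,0,0,1,-0.7,1.1,0.4,0,0,0,1,-1.1,1.8,0.7,0,0,0,1,-1.5,2.5,1.0,0,0,0,1,-2.0,3.3,1.3,0,0,0,1,-2.4,4.0,1.6,0,0,0,1,-2.8,4.7,1.9,0,0,0,1,-3.1,5.2,2.1,0,0,0,1,-3.27,5.4,2.22,0,0,0,1,-3.27,5.4,2.22,0,0,0,1,-3.27,5.4,2.22,0,0,0,1]'

```text
time_s: 15.87
tcp_pos: [0.5506, -0.0737, 0.243]
ee_rot: [[-0.907, -0.001, 0.42], [-0.001, 1.0, -0.0], [-0.42, -0.001, -0.907]]
wrist_force: [-1.0, -0.2, -1.1]
gripper_width: 0.25
```

```bash
python3 - <<'E'
from gb import *
s=r.sense();print(s["tcp_pos"],s["gripper_width"],s["wrist_force"])
F=np.array([.542,-.074,.151])+.019*tzf
rep("final",F,Rf)
for n in("top","side"):
    cv2.imwrite(f"pics/{n}11.png",imaging.capture(n))
b=cv2.imread('pics/side11.png');a=cv2.imread('pics/top11.png')
cv2.imwrite('pics/v11.png',np.hstack([cv2.resize(b[140:240,260:360],(400,400),interpolation=2),cv2.resize(a[120:220,250:350],(400,400),interpolation=2)]))
E
```

```text
[ 0.55059265 -0.07371491  0.24302641] 0.24996270411489077 [-0.96660233 -0.2230929  -1.09619892]
final P [ 0.55  -0.074  0.134] d [1.16, -0.01, 2.47] w [-0.0, -0.03, 0.01]
```

View pics/v11.png

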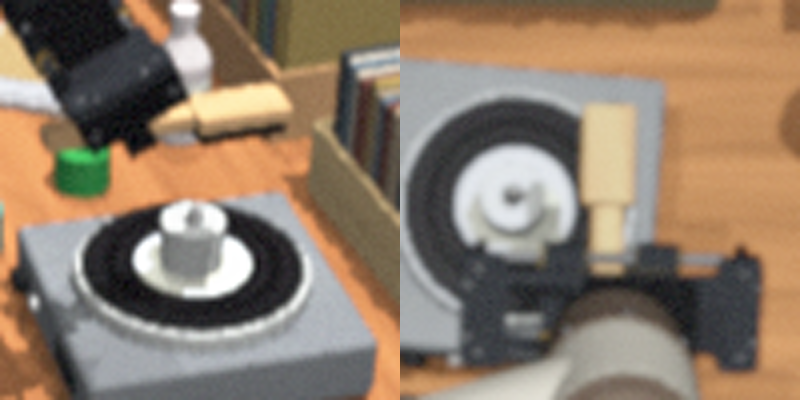

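```bash
python3 - <<'E'
from gb import *
a=[onz("top",p,.266) for p in((395.5-.5,145.8-.5),(409-.5,145.8-.5),(402,170.3))];print(np.round(a,4))
s=r.sense();g=s["tcp_pos"]-.019*np.array(s["ee_rot"])[:,2];print("grip",g)
h=cv2.cvtColor(cv2.imread("pics/top11.png").astype(np.float32)/255,cv2.COLOR_BGR2HSV)[...,1]
a=cv2.imread("pics/top11.png");print("cols",np.round(h[155,388:415],2));print("rows",np.round(h[138:176,402],2))
# head end in side: front end far/near corners
for th in(-8,0,8):
    t=np.radians(th);X=np.array([np.cos(t),0,-np.sin(t)]);Z=np.array([np.sin(t),0,np.cos(t)])
    print(th,[np.round((proj("side",g+x*X+np.array([0,y,0])+z*Z)-[260,140]+.5)*4).tolist() for x,y,z in((.05,-.018,.006),(.12,-.018,.006),(.12,.018,.006),(.12,-.018,-.008),(.117,-.014,-.018))])
E
```

```text
[[ 0.6647 -0.3258  0.266 ]
 [ 0.6656 -0.3624  0.266 ]
 [ 0.5961 -0.3441  0.266 ]]
grip [ 0.54207219 -0.07476454  0.26084579]
cols [0.51 0.5  0.51 0.52 0.51 0.51 0.53 0.51 0.51 0.52 0.52 0.52 0.52 0.52
 0.53 0.52 0.53 0.51 0.51 0.51 0.5  0.51 0.52 0.51 0.52 0.51 0.52]
rows [0.5  0.49 0.48 0.5  0.51 0.5  0.5  0.5  0.5  0.51 0.48 0.5  0.52 0.51
 0.52 0.52 0.52 0.53 0.51 0.51 0.5  0.51 0.51 0.51 0.5  0.51 0.5  0.49
 0.52 0.5  0.49 0.49 0.51 0.51 0.5  0.5  0.51 0.51]
-8 [[201.0, 107.0], [295.0, 79.0], [274.0, 55.0], [296.0, 96.0], [290.0, 106.0]]
0 [[202.0, 115.0], [295.0, 99.0], [275.0, 75.0], [294.0, 117.0], [287.0, 127.0]]
8 [[202.0, 124.0], [293.0, 120.0], [273.0, 95.0], [289.0, 137.0], [280.0, 147.0]]
```

```bash
python3 - <<'E'
from gb import *
a=[onz("top",p,.262) for p in((295,145.3),(308.7,145.3),(302,170.3))];print(np.round(a,4))
E
```

```text
[[ 0.6597 -0.0551  0.262 ]
 [ 0.6606 -0.0923  0.262 ]
 [ 0.591  -0.0753  0.262 ]]
```

>>> move_arm --motion '[0.12,0,0.25,0,0,0,1,0.25,0,0.5,0,0,0,1,0.4,0,0.85,0,0,0,1,0.55,0,1.2,0,0,0,1,0.7,0,1.5,0,0,0,1,0.85,0,1.85,0,0,0,1,1.0,0,2.15,0,0,0,1,1.1,0,2.35,0,0,0,1,1.16,0,2.47,0,0,0,1,1.16,0,2.47,0,0,0,1,1.16,0,2.47,0,0,0,1,1.16,0,2.47,0,0,0,1,1.16,0,2.47,0,0,0,1,1.16,0,2.47,0,0,0,1]'

```text
time_s: 17.13
tcp_pos: [0.5501, -0.0749, 0.1353]
ee_rot: [[-0.906, 0.002, 0.423], [0.001, 1.0, -0.001], [-0.423, -0.0, -0.906]]
wrist_force: [0.4, -0.2, -1.0]
gripper_width: 0.249
```

```bash
python3 - <<'E'
from gb import *
s=r.sense();print(s["time_s"],s["tcp_pos"],s["gripper_width"],s["wrist_force"],np.abs(s["joint_velocities"]).max())
g=s["tcp_pos"]-.019*np.array(s["ee_rot"])[:,2];print("grip",g)
for n in("top","side"):
    cv2.imwrite(f"pics/{n}12.png",imaging.capture(n))
b=cv2.imread('pics/side12.png');a=cv2.imread('pics/top12.png')
cv2.imwrite('pics/v12.png',np.hstack([cv2.resize(b[150:250,260:360],(400,400),interpolation=2),cv2.resize(a[120:220,250:350],(400,400),interpolation=2)]))
for th in(0,5):
    t=np.radians(th);X=np.array([np.cos(t),0,-np.sin(t)]);Z=np.array([np.sin(t),0,np.cos(t)])
    print(th,[np.round((proj("side",g+x*X+np.array([0,y,0])+z*Z)-[260,150]+.5)*4).tolist() for x,y,z in((.05,-.018,.006),(.12,-.018,.006),(.12,.018,.006),(.12,-.018,-.008),(.117,-.014,-.018))])
E
```

```text
17.1333 [ 0.5500845  -0.07488341  0.13530906] 0.2489362429570708 [ 0.42398184 -0.17110119 -0.9654023 ] 0.3315401331107573
grip [ 0.54204748 -0.07487069  0.15252551]
0 [[195.0, 205.0], [284.0, 188.0], [265.0, 162.0], [283.0, 204.0], [276.0, 213.0]]
5 [[195.0, 209.0], [283.0, 200.0], [264.0, 174.0], [280.0, 216.0], [273.0, 225.0]]
```

View pics/v12.png

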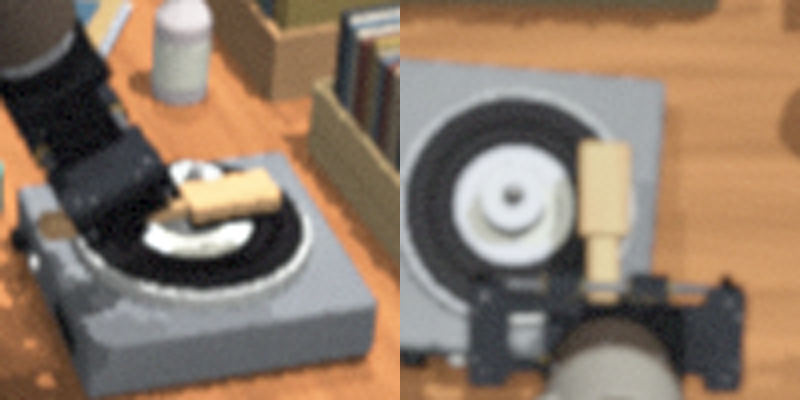

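The side crop shows the brush nearly level (about 2° nose down) over the grooves, with its front corner at (281,190). In the top crop the head, x 580–630, is clear of the collar at (513,195). I hand in.

```bash
python3 - <<'E'
from edge import *
a=cv2.imread("pics/top12.png")
edge(V(a),"top",(.626,-.009),.025,.118,"collar",-1,.005)
print(r.finish_job())
E
```

```text
collar top [ 0.6234 -0.0079] R 0.0228 54 0.00073
the job is handed in; nothing more can be done
None
```

The collar is on the spindle and released, and the brush is held over the grooves. I handed the job in at about 17 s and got no verdict back.

**Collar:** I gripped the aluminium collar, carried it over the spindle and lowered it in short steps until the wrist force showed contact. I then opened the fingers. Afterwards the side view put its top within about 1 mm of the record's centre, at the seated height.

**Brush:** I gripped the wooden brush across its handle, with the opening reading 22 mm, which matches the handle width. I drew it 95 mm out along the slant, levelled it and lowered it beside the collar. The last checks showed:
- **Tilt:** about 2° nose down, judged from the side picture.
- **Bristle height:** about 53 mm above the record, worked out from the gripper pose.
- **Off axis:** about 66 mm from the spindle.
- **Grip and clearance:** still held and almost still, with a visible gap to the collar.

**Where checks disagreed:**
- **Collar centre:** the final top-view fit was about 3 mm off the record centre, but its radius came out too small (22.8 mm instead of 25 mm), so it is the weaker reading. A side-view reading of the held collar before lowering also looked several millimetres off in depth, yet the collar went over the spindle without side load.
- **Brush in its holder:** the position measured along the handle scattered by several millimetres, but the grasp held.

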